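Seat a lino block in the registration board and snap the clamp shut

TASK

Push the printing block along its channel with the fingertips until it sits fully home against the end stop, then push the clamp's lever over past centre so that it snaps across and its rubber foot bears down on the block. Only push: do not pick anything up, and leave the bottle, the jar and the tin where they stand.

Things in the scene. Friction and masses are not known exactly. Their poses are not given: they have to be found in the camera images.
- board: Plywood board fixed to the table, 250 x 130 x 15 mm (x, y, z). Origin: centre of underside. Its x axis (roughly to the robot's left) is the push direction. On top (z 15) two rails 8 mm high, 12 wide, from x -115 to +45, leave a channel 68 mm wide on y 0, open at -x. End stop: face at x +45, 10 thick, 12 high. Steel cheeks at x 66-92, |y| up to 17, z up to 65 mm carry the lever.
- block: Loose printing block, wood with a grey lino face, 80 x 64 x 20 mm (x, y, z), about 0.15 kg, in the channel short of the end stop, its x along the board's x within 2 degrees. Origin: centre of its underside; fully home it is at x +5, z 15 mm of the board, its far edge on the stop face. Slides under a few newtons.
- foot: Rubber foot (20 mm disc, 8 mm thick) on the jaw arm that is one piece with the lever. Origin: centre of its pressing face; its z points away from what it presses. Lever open: the jaw stands upright, the foot at x +55, z 110 mm of the board. Lever shut: the jaw lies level toward the block and the foot presses the block's top at board x +20, y 0, 25 mm in from the stop face.
- pivot (a point): Centre of the clamp's hinge, at x +75, y 0, z 55 mm in the board's frame; the hinge axis runs along the board's y.
- lever_tip (a point): Centre of the black ball (24 mm) at the end of the handle, 110 mm from the pivot; handle: 18 mm black grip (outer half) on a 10 mm steel rod. Open, it leans 45 degrees back from upright, away from the block (ball at x +153, z 133 mm of the board); upright the ball is at z 165; shut, it leans 45 degrees over the block (ball at x -3, z 133).
- clamp (a joint): Lever angle, rad: 0 open, 0.785 handle upright (centre), about 1.57 foot on the block, 1.72 stop with no block under the foot. A spring drives it from centre to either side: about 3 N square to the handle at the ball toward the block starts it from open, ever less is needed up to the centre; past it the lever snaps shut by itself and presses the block with about 5.5 N.
- bottle: Loose clear plastic bottle with white cap, upright, 48 mm diameter, 110 mm high, origin at the centre of its base; to be left alone.
- jar: Loose glass jar with a steel lid, upright, 56 mm diameter, 55 mm high, origin at the centre of its base; to be left alone.
- tin: Loose flat metal paint tin, 110 x 45 x 18 mm, lying shut, origin at the centre of its underside; to be left alone.

How it is judged (in metres and radians):
On the way, in this order (a step that is already met when the one before it is completed fails the run):
1. the block sits home against the end stop while the clamp is still open (x of block in the frame of board above 0.002 m and value of joint clamp below 0.4 rad), for 0.2 s.
2. the lever has snapped over onto the block (value of joint clamp above 1.45 rad and contact force between foot and block above 1 N), for 0.2 s.
At the end, for the whole second after the job is handed in: The block lies flat in the channel within 3 mm of fully home (square to the board within 0.06 rad) and at rest, the lever has snapped shut (joint 1.45 to 1.65 rad) and its foot presses on the block with more than 1 N (all of step 2 and x of block in the frame of board above 0.002 m and z of block in the frame of board below 0.018 m and angle between the x axis of block and the x axis of board, either way round below 0.06 rad and value of joint clamp below 1.65 rad and linear speed of block below 0.01 m/s); the robot touches nothing.
It fails at once if the block is lifted or tipped out of its channel (z of block in the frame of board above 0.025 m or angle between block's own z axis and vertical above 0.25 rad).
It fails at once if the bottle, the jar or the tin is moved (20 mm) or tipped (distance of any of bottle, jar, tin from where it was at the start of the episode above 0.02 m or angle between any of bottle, jar, tin's own z axis and vertical above 0.3 rad).
It also fails if it takes over 48 s, if anything falls off the work surface, if the arm or the gripper's body presses on something with over 40 N, if the wrist force passes 120 N, or if a joint passes its speed limit or range.

ROBOT

A 6-joint arm with a two-finger parallel gripper is mounted at the origin on the work surface. World frame = base frame: x ahead of the robot, y to its left, z up, the work surface at z = 0. Lengths are in m, angles in degrees, forces in N, time in s.
With the tool pointing down it reaches from about 0.35 to 0.875 m from the base axis. Payload 4.2 kg.
Tool frame: the origin (TCP) lies on the centre line of the jaws, within the pads' length; the fingertips stand 11 mm ahead of it and the grasp point (between the pads) lies 8 mm behind it; z points along the fingers, y is the line along which they close (so a half turn about z gives the same grasp; the last joint's range is limited). The gripper opens to 87 mm and grips with 3 to 60 N. Pads are 19 mm wide; open, the fingers measure 117 mm over their backs; the gripper's body (75 mm by 190 mm) begins 51 mm behind the grasp point.
Start: joints at [-51.245, 22.042, 0.453, 0, -68.411, -14.817], TCP at [0.254, -0.571, 0.234] pointing down, gripper open.
Joint ranges: [-179.83, 179.83], [-69.29, 118.12], [-61.27, 80.66], [-181.25, 117.63], [-171.15, -9.14], [-177.46, 177.46]. Speed limits (degrees/s): [159.86, 159.86, 180, 180, 180, 180].

INTERFACE

Orientations are given as a 3x3 rotation matrix whose columns are the frame's x, y, z axes.
In Python, from station import r gives the robot as it stands.
- The arm moves only by the tool servo_tool, never from a script. Its argument "commands" is a list that holds one entry, the list of rows, each a list of 7 numbers: the closure, from 0 (fully open) to 1 (shut), then the shift along the tool's x, y, z in mm, then the turn, a rotation vector about the tool's x, y, z in rad. In form: [[[claw, x, y, z, ax, ay, az], ...]]. A call has exactly 5 rows; each row is the pose to reach, as a shift and turn from the pose commanded when the call began, along the tool's axes at that moment; what a row does not reach only later rows make up. A row lasts 1/10 s, in which the tool goes at most 50 mm and 8.59 degrees, less where a joint would pass 70% of its speed; a pose out of reach is approached as far as the arm can. A call with a gripper value outside its range is refused whole. The fingers move at their own pace and stop on an object; the grip force is fixed at half the most. Time passes only in rows, so rows that repeat a pose let the fingers close, or fill a call up. It gives the time, the measured TCP pose, the force, the opening and the grip force at its end, in the units of the state.
- r.sense(): the state, without advancing time (a new reading comes with each control period).
- r.capture(name): name is "side" or "top"; returns a dict with "pixels" (480x640x3 uint8, red, green, blue), "camera_matrix" (3x3 intrinsics, pixels), "dist" ([k1, k2, p1, p2, k3] as OpenCV has them; the pictures are not rectified), "R" (3x3) and "t" (3): a world point X has camera coordinates R X + t. Camera axes: x right, y down, z forward; pixel columns grow to the right and rows downward; lengths in m; the calibration is good to about 2 mm. A picture is of the moment at which its call begins. There is no depth.
- r.finish_job(): hands the job in; it is judged then, once.
The state is a dict: "time_s": time; "joints": joint angles; "joint_velocities": joint speeds; "effort": joint torques, N m; "tcp_pos": TCP position; "ee_rot": TCP orientation; "wrist_force": force on the tool from outside, world axes, zero at the start; "moment": the same for the moment, N m; "gripper_width": opening from 0.0 (shut) to 1.0 (fully open); "gripper_force": force on a finger pad.
Only numpy, scipy, OpenCV 4.12 (cv2) and the standard library are available. Lean on these libraries where they do the work, as an engineer would, in place of code of your own. Each camera call takes 0.05 s, during which the arm holds its last target. There are 200 camera calls.

## Working session

There is one attempt and no reset: what is moved stays moved. The work goes in short steps, Python scripts to look and compute and a tool call to move; the robot and the scene stay as the last step left them, time stands still between calls to the robot, and variables do not carry over. Pictures are saved under pics/ and viewed, at most 10 in all, crops included, and the job is handed in when it is done.

Besides the shell and the picture viewer there is one more tool, called after "Call:" as name([rows], argument=value, ...), one row to a line, values as JSON. servo_tool: Moves the arm, as the interface text tells. Its arguments: {"type":"object","properties":{"commands":{"type":"array","items":{"type":"array","items":{"type":"array","items":{"type":"number"}}}}},"required":["commands"]}

```bash
mkdir -p pics; python3 - <<'E'
from station import r
import cv2,numpy as np
for n in("top","side"):
    c=r.capture(n); cv2.imwrite(f"pics/{n}0.png",c["pixels"][:,:,::-1])
    np.savez(f"{n}0.npz",**c)
    print(n,c["camera_matrix"],c["dist"],-np.array(c["R"]).T@c["t"])
s=r.sense();print(s["time_s"],s["tcp_pos"],s["ee_rot"],s["gripper_width"])
E
```

```text
top [[441.61394583   0.         317.15707281]
 [  0.         441.61394583 245.35361258]
 [  0.           0.           1.        ]] [-0.02398831  0.          0.          0.          0.        ] [0.51855985 0.01985044 0.82097619]
side [[469.8412195    0.         314.81521488]
 [  0.         469.8412195  240.27369291]
 [  0.           0.           1.        ]] [-0.02977346  0.          0.          0.          0.        ] [ 0.52659781 -0.48459762  0.65793027]
0.1 [ 0.25341211 -0.57076599  0.23260025] [[-9.14046398e-01 -4.05608677e-01 -8.85172923e-04]
 [-4.05609626e-01  9.14044803e-01  1.71143983e-03]
 [ 1.14912866e-04  1.92337007e-03 -9.99998144e-01]] 0.9971092284444675
```

View pics/top0.png

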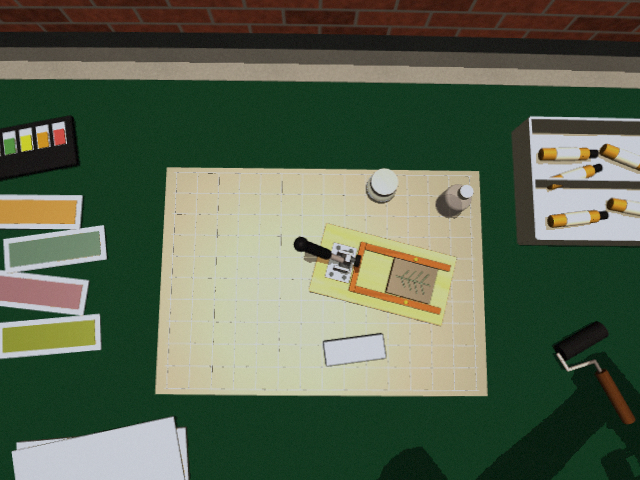

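View pics/side0.png

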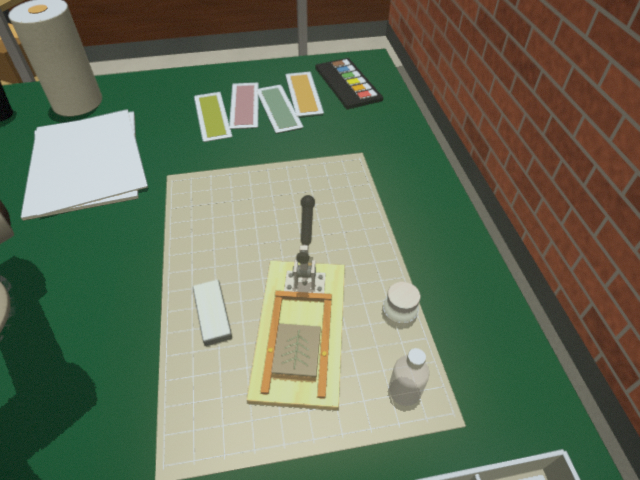

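The top view shows the board with corners near (327,223), (457,257), (442,326) and (309,291). The block is at about (411,281) and the lever ball at (301,244). The bottle (458,200), jar (382,185) and tin (355,350) stand clear. The side view agrees: ball at (308,202), block at (297,350).

```bash
cat > h.py <<'E'
import numpy as np,cv2
def ray(c,uv,z):
    K,d,R,t=[np.array(c[k]) for k in("camera_matrix","dist","R","t")]
    p=cv2.undistortPoints(np.float64(uv).reshape(-1,1,2),K,d).reshape(-1,2)
    D=np.c_[p,np.ones(len(p))]@R; C=-R.T@t
    return C+D*((z-C[2])/D[:,2])[:,None]
def mask(c,lo,hi,box):
    h=cv2.cvtColor(c["pixels"],cv2.COLOR_RGB2HSV); m=cv2.inRange(h,lo,hi)
    b=np.zeros_like(m); x0,y0,x1,y1=box; b[y0:y1,x0:x1]=255
    return m&b
def proj(c,P):
    return cv2.projectPoints(np.float64(P).reshape(-1,1,3),cv2.Rodrigues(np.array(c["R"]))[0],np.array(c["t"]),np.array(c["camera_matrix"]),np.array(c["dist"]))[0].reshape(-1,2)
def big(m): return max(cv2.findContours(m,cv2.RETR_EXTERNAL,cv2.CHAIN_APPROX_NONE)[0],key=cv2.contourArea)
E
python3 - <<'E'
from h import *
C={n:dict(np.load(n+"0.npz")) for n in("top","side")}
hs={n:cv2.cvtColor(c["pixels"],cv2.COLOR_RGB2HSV) for n,c in C.items()}
for n,pts in dict(top=[(320,280),(440,315),(375,270),(300,320),(411,281),(400,305),(301,244)],side=[(260,380),(340,290),(300,310),(230,400),(297,350),(270,350),(308,202)]).items():
    print(n,[hs[n][v,u].tolist() for u,v in pts])
boxes=dict(top=(295,210,470,340),side=(235,250,360,415))
for n in C:
    for name,lo,hi,z in(("board",(26,90,100),(36,255,255),.015),("rail",(5,160,100),(18,255,255),.023)):
        m=mask(C[n],lo,hi,boxes[n])
        pts=cv2.findNonZero(m); 
        if name=="board": pts=big(m)
        P=ray(C[n],pts.reshape(-1,2),z)[:,:2]
        rc=cv2.minAreaRect((P*1000).astype(np.float32)); print(n,name,len(pts),rc)
E
```

```text
top [[32, 76, 202], [32, 88, 205], [32, 82, 205], [36, 25, 203], [18, 75, 150], [32, 95, 204], [18, 35, 36]]
side [[32, 73, 213], [34, 66, 217], [35, 62, 217], [28, 35, 198], [36, 51, 151], [25, 150, 208], [38, 40, 76]]
top board 252 ((512.7911376953125, -114.9042739868164), (210.83213806152344, 20.969594955444336), 75.624755859375)
top rail 1272 ((561.7147216796875, -139.62818908691406), (168.9256591796875, 91.33981323242188), 75.5401611328125)
side board 1 ((535.5643310546875, -231.28256225585938), (0.0, 0.0), 0.0)Traceback (most recent call last):
  File "<stdin>", line 12, in <module>
AttributeError: 'NoneType' object has no attribute 'reshape'
```

```bash
python3 - <<'E'
from h import *
C={n:dict(np.load(n+"0.npz")) for n in("top","side")}
boxes=dict(top=(295,210,470,340),side=(235,250,360,415))
k=np.ones((3,3),np.uint8)
for n in C:
    for name,lo,hi,z in(("board",(24,52,160),(40,255,255),.015),("rail",(5,130,100),(22,255,255),.023),("block",(5,30,90),(50,120,185),.035)):
        m=mask(C[n],lo,hi,boxes[n])
        if name=="board": m=mask(C[n],(5,52,160),(40,255,255),boxes[n])
        if name!="rail": m=cv2.morphologyEx(m,cv2.MORPH_OPEN,k)
        cv2.imwrite(f"pics/m_{n}_{name}.png",m)
        pts=big(m) if name!="rail" else cv2.findNonZero(m)
        P=ray(C[n],pts.reshape(-1,2),z)[:,:2]
        rc=cv2.minAreaRect((P*1000).astype(np.float32)); print(n,name,len(pts),np.round(rc[0],1),np.round(rc[1],1),rc[2],cv2.boxPoints(rc).round().tolist())
E
cd pics; python3 -c "
import cv2,numpy as np
print(cv2.imwrite('mm.png',np.vstack([np.hstack([cv2.imread(f'm_{n}_{k}.png')[y0:y0+210,x0:x0+200] for k in('board','rail','block')]) for n,x0,y0 in(('top',285,190),('side',215,230))])))"
```

```text
top board 793 [ 554.  -122.5] [290.7 193.1] 84.3845443725586 [[444.0, -258.0], [636.0, -277.0], [664.0, 13.0], [472.0, 32.0]]
top rail 1478 [ 569.8 -106.3] [238.4  93.2] 75.5400390625 [[495.0, -210.0], [585.0, -233.0], [645.0, -3.0], [554.0, 21.0]]
top block 153 [ 555.3 -159.5] [81.4 66.1] 75.7212142944336 [[513.0, -191.0], [577.0, -207.0], [597.0, -128.0], [533.0, -112.0]]
side board 654 [ 568.8 -111.6] [250.1 130.8] 75.68937683105469 [[475.0, -217.0], [601.0, -249.0], [663.0, -7.0], [536.0, 26.0]]
side rail 1535 [ 561.5 -139.7] [171.1  90. ] 75.70503234863281 [[497.0, -211.0], [584.0, -234.0], [626.0, -68.0], [539.0, -46.0]]
side block 197 [ 555.6 -164.8] [89.7 66.6] 74.99187469482422 [[512.0, -199.0], [576.0, -217.0], [599.0, -130.0], [535.0, -113.0]]
True
```

View pics/mm.png

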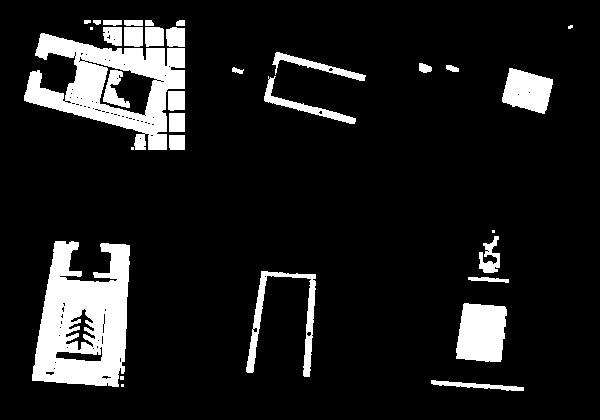

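The masks agree between the two views: board origin about (0.569, -0.111) with yaw 75.65°, block about 50 mm short of centre on the board's x. Next I check the neighbours' positions and the lever ball.

```bash
cat >> h.py <<'E'
O=np.array([.569,-.111]);a=np.radians(75.65);B=np.array([[np.cos(a),-np.sin(a)],[np.sin(a),np.cos(a)]])
def tob(p): return (np.asarray(p)[...,:2]-O)@B
def tow(p): return np.asarray(p)@B.T+O
E
python3 - <<'E'
from h import *
C={n:dict(np.load(n+"0.npz")) for n in("top","side")}
def dark(n,box):
    m=mask(C[n],(0,0,0),(180,255,90),box); M=cv2.moments(m,True); return M["m10"]/M["m00"],M["m01"]/M["m00"]
bt,bs=dark("top",(290,230,308,256)),dark("side",(296,192,320,212))
for nm,ut,us,z in(("cap",(466,191),(416,357),.11),("jar",(383,180),(404,295),.055),("ball",bt,bs,.133)):
    for n,u in(("top",ut),("side",us)):
        p=ray(C[n],[u],z)[0]; print(nm,n,np.round(u,1),p.round(3),"board",tob(p).round(3))
print("targets",[(x,tow([x/1000,0]).round(4).tolist()) for x in(-130,-105,-45,190,70)])
s=np.array([.25341,-.57077]);
E
```

```text
cap top [466 191] [ 0.701 -0.236  0.11 ] board [-0.088 -0.159]
cap side [416 357] [ 0.7   -0.238  0.11 ] board [-0.091 -0.158]
jar top [383 180] [ 0.734 -0.106  0.055] board [ 0.045 -0.158]
jar side [404 295] [ 0.731 -0.111  0.055] board [ 0.041 -0.157]
ball top [301.  244.4] [0.606 0.037 0.133] board [0.152 0.   ]
ball side [307.2 203.5] [0.606 0.034 0.133] board [0.15 0.  ]
targets [(-130, [0.5368, -0.2369]), (-105, [0.543, -0.2127]), (-45, [0.5578, -0.1546]), (190, [0.6161, 0.0731]), (70, [0.5863, -0.0432])]
```

Call:
servo_tool([
  [[1, -40, 20, 0, 0, 0, -0.12], [1, -80, 40, 0, 0, 0, -0.24], [1, -120, 60, 0, 0, 0, -0.36], [1, -160, 80, 0, 0, 0, -0.48], [1, -200, 100, 0, 0, 0, -0.6]],
])

```text
time_s: 0.6
tcp_pos: [0.3965, -0.397, 0.2332]
ee_rot: [[-0.521, -0.853, -0.001], [-0.853, 0.521, 0.001], [-0.0, 0.001, -1.0]]
wrist_force: [-0.1, -1.6, 0.3]
gripper_width: 0.632
gripper_force: 0.0
```

```bash
cat >> h.py <<'E'
def go(bx,by,z,yaw_y=a+np.pi/2):
    "tool-axis shift (mm) and az to TCP at board (bx,by) mm, height z mm, tool y along board y"
    from station import r
    s=r.sense(); R=np.array(s["ee_rot"]); p=np.array(s["tcp_pos"])
    d=np.r_[tow([bx/1000,by/1000]),z/1000]-p
    x=np.array([-np.cos(a),-np.sin(a),0]);y=np.array([-np.sin(a),np.cos(a),0]);T=np.c_[x,y,np.cross(x,y)]
    from scipy.spatial.transform import Rotation as Q
    print("t",s["time_s"],"tcp board",(tob(p)*1000).round(1),"z",round(p[2]*1000,1),"F",np.round(s["wrist_force"],2),"Fboard",(np.array(s["wrist_force"])[:2]@B).round(2),"w",round(s["gripper_width"],3))
    print("shift",(R.T@d*1000).round(1),"turn",Q.from_matrix(R.T@T).as_rotvec().round(4))
E
python3 -c "from h import *;go(-118,0,130)"
```

```text
t 0.6 tcp board [-319.8   96.2] z 233.2 F [-0.15 -1.55  0.28] Fboard [-1.54 -0.24] w 0.632
shift [-221.2  -32.8  103.2] turn [ 0.0007  0.0003 -0.2979]
```

Call:
servo_tool([
  [[1, -45, -7, 20, 0, 0, -0.06], [1, -90, -14, 40, 0, 0, -0.12], [1, -135, -20, 60, 0, 0, -0.18], [1, -180, -27, 80, 0, 0, -0.24], [1, -215, -33, 100, 0, 0, -0.3]],
])

```text
time_s: 1.1
tcp_pos: [0.538, -0.2309, 0.1325]
ee_rot: [[-0.247, -0.969, -0.0], [-0.969, 0.247, 0.0], [-0.0, 0.0, -1.0]]
wrist_force: [0.0, 0.3, 0.2]
gripper_width: 0.171
gripper_force: 0.0
```

```bash
python3 -c "from h import *;go(-118,0,33)"
```

```text
t 1.1 tcp board [-123.9    0.4] z 132.5 F [0.04 0.3  0.2 ] Fboard [0.3  0.04] w 0.171
shift [-5.8 -0.4 99.5] turn [0.0002 0.0001 0.0012]
```

Call:
servo_tool([
  [[1, 0, 0, 40, 0, 0, 0], [1, 0, 0, 75, 0, 0, 0], [1, 0, 0, 92, 0, 0, 0], [1, 0, 0, 100, 0, 0, 0], [1, 0, 0, 100, 0, 0, 0]],
])

```text
time_s: 1.6
tcp_pos: [0.5362, -0.233, 0.0324]
ee_rot: [[-0.25, -0.968, -0.003], [-0.968, 0.25, 0.0], [0.0, 0.003, -1.0]]
wrist_force: [0.3, -0.1, 0.2]
gripper_width: 0.006
gripper_force: 0.0
```

```bash
python3 - <<'E'
from h import *;go(-100,0,32)
from station import r
c=r.capture("side"); cv2.imwrite("pics/side1.png",c["pixels"][180:440,180:480,::-1].repeat(2,0).repeat(2,1))
E
```

```text
t 1.6 tcp board [-126.3    1.6] z 32.4 F [ 0.3  -0.11  0.17] Fboard [-0.03 -0.31] w 0.006
shift [-26.3  -1.5   0.4] turn [ 0.0025 -0.0003 -0.0026]
```

View pics/side1.png

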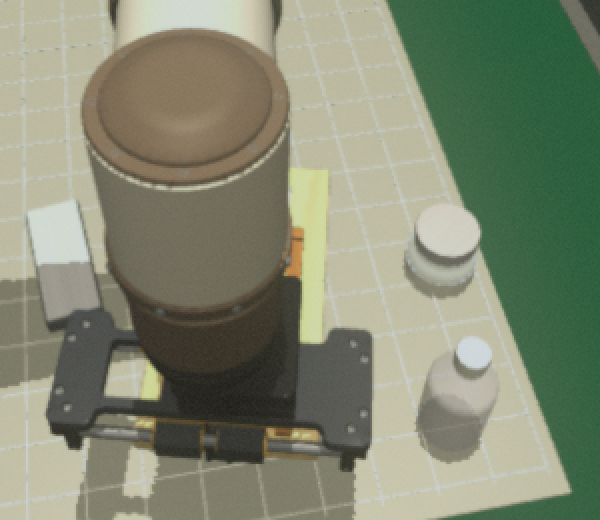

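The closed fingers stand at the open end of the channel, about 25 mm clear of the bottle at (455,400) in the crop. Now I push the block.

Call:
servo_tool([
  [[1, -14, -1.5, 0, 0, 0, 0], [1, -24, -1.5, 0, 0, 0, 0], [1, -32, -1.5, 0, 0, 0, 0], [1, -40, -1.5, 0, 0, 0, 0], [1, -48, -1.5, 0, 0, 0, 0]],
])

```text
time_s: 2.15
tcp_pos: [0.5507, -0.1864, 0.0342]
ee_rot: [[-0.25, -0.968, 0.001], [-0.968, 0.25, -0.0], [0.0, -0.001, -1.0]]
wrist_force: [-0.4, -1.6, 1.1]
gripper_width: 0.005
gripper_force: 1.1
```

```bash
python3 -c "from h import *;go(-45,0,32)"
```

```text
t 2.15 tcp board [-77.6  -1. ] z 34.2 F [-0.39 -1.62  1.05] Fboard [-1.67 -0.02] w 0.005
shift [-32.6   1.    2.2] turn [-0.001  -0.0001 -0.0021]
```

Contact made (about 1.7 N). I continue gently.

Call:
servo_tool([
  [[1, -6, 0.5, 1, 0, 0, 0], [1, -12, 0.5, 2, 0, 0, 0], [1, -17, 0.5, 2, 0, 0, 0], [1, -21, 0.5, 2, 0, 0, 0], [1, -25, 0.5, 2, 0, 0, 0]],
])

```text
time_s: 2.65
tcp_pos: [0.5561, -0.1624, 0.0314]
ee_rot: [[-0.25, -0.968, -0.0], [-0.968, 0.25, 0.0], [0.0, 0.0, -1.0]]
wrist_force: [-0.3, -1.6, 1.7]
gripper_width: 0.003
gripper_force: 1.1
```

```bash
python3 -c "from h import *;go(-45,0,32)"
```

```text
t 2.65 tcp board [-53.   -0.2] z 31.4 F [-0.25 -1.59  1.66] Fboard [-1.6  -0.15] w 0.003
shift [-8.   0.2 -0.6] turn [ 0.0003 -0.0001 -0.0027]
```

Call:
servo_tool([
  [[1, -2, 0, 0, 0, 0, 0], [1, -4, 0, 0, 0, 0, 0], [1, -6, 0, 0, 0, 0, 0], [1, -7, 0, 0, 0, 0, 0], [1, -8, 0, 0, 0, 0, 0]],
])

```text
time_s: 3.15
tcp_pos: [0.558, -0.1548, 0.0314]
ee_rot: [[-0.25, -0.968, -0.0], [-0.968, 0.25, 0.0], [0.0, 0.0, -1.0]]
wrist_force: [-0.3, -3.5, 0.2]
gripper_width: 0.003
gripper_force: 2.4
```

```bash
python3 -c "from h import *;go(-45,0,32)"
```

```text
t 3.15 tcp board [-45.2  -0.2] z 31.4 F [-0.25 -3.46  0.17] Fboard [-3.42 -0.61] w 0.003
shift [-0.2  0.2 -0.6] turn [ 0.0003 -0.     -0.0027]
```

Force is rising. I push a few millimetres more to press firmly against the stop.

Call:
servo_tool([
  [[1, -1, 0, 0, 0, 0, 0], [1, -2, 0, 0, 0, 0, 0], [1, -2.5, 0, 0, 0, 0, 0], [1, -3, 0, 0, 0, 0, 0], [1, -3, 0, 0, 0, 0, 0]],
])

```text
time_s: 3.65
tcp_pos: [0.5582, -0.1546, 0.0316]
ee_rot: [[-0.25, -0.968, -0.002], [-0.968, 0.251, -0.003], [0.003, 0.001, -1.0]]
wrist_force: [-0.8, -14.2, 0.1]
gripper_width: 0.004
gripper_force: 6.4
```

```bash
python3 -c "from h import *;go(-45,0,32)"
```

```text
t 3.65 tcp board [-44.9  -0.3] z 31.6 F [ -0.78 -14.16   0.05] Fboard [-13.91  -2.75] w 0.004
shift [ 0.1  0.3 -0.4] turn [ 0.0009 -0.003  -0.0027]
```

14 N with no movement means the block is against the stop. I back off and lift.

Call:
servo_tool([
  [[1, 10, 0, 0, 0, 0, 0], [1, 25, 0, -5, 0, 0, 0], [1, 25, 0, -50, 0, 0, 0], [1, 25, 0, -95, 0, 0, 0], [1, 25, 0, -140, 0, 0, 0]],
])

```text
time_s: 4.15
tcp_pos: [0.5521, -0.1765, 0.1732]
ee_rot: [[-0.251, -0.968, -0.0], [-0.968, 0.251, 0.001], [-0.001, 0.001, -1.0]]
wrist_force: [0.9, -0.5, 0.2]
gripper_width: 0.003
gripper_force: 0.0
```

Call:
servo_tool([
  [[1, 0, 0, -40, 0, 0, 0], [1, -40, 0, -60, 0, 0, 0], [1, -85, 0, -60, 0, 0, 0], [1, -130, 0, -60, 0, 0, 0], [1, -175, 0, -60, 0, 0, 0]],
])

```text
time_s: 4.65
tcp_pos: [0.5964, -0.0054, 0.2323]
ee_rot: [[-0.251, -0.968, 0.001], [-0.968, 0.251, 0.001], [-0.001, -0.001, -1.0]]
wrist_force: [0.8, -0.5, -0.4]
gripper_width: 0.006
gripper_force: 0.0
```

```bash
python3 - <<'E'
from h import *;go(195,0,133)
from station import r
c=r.capture("side"); cv2.imwrite("pics/side2.png",c["pixels"][180:440,180:480,::-1].repeat(2,0).repeat(2,1))
E
```

```text
t 4.65 tcp board [109.1  -0.3] z 232.3 F [ 0.83 -0.52 -0.37] Fboard [-0.29 -0.93] w 0.006
shift [-85.8   0.7  99.4] turn [-0.0007  0.0015 -0.0032]
```

View pics/side2.png

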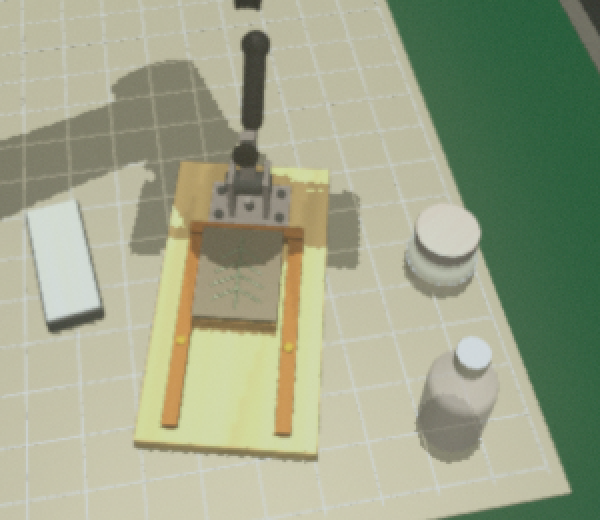

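The block is flush with the end stop at crop row 232 and square. The lever is still open, ball at crop (255,43). Now I move behind the ball.

Call:
servo_tool([
  [[1, -45, 0, 0, 0, 0, 0], [1, -90, 0, 0, 0, 0, 0], [1, -92, 0, 30, 0, 0, 0], [1, -92, 0, 70, 0, 0, 0], [1, -92, 0, 98, 0, 0, 0]],
])

```text
time_s: 5.2
tcp_pos: [0.6182, 0.0825, 0.1314]
ee_rot: [[-0.25, -0.968, -0.003], [-0.968, 0.25, 0.001], [0.0, 0.003, -1.0]]
wrist_force: [-0.2, -0.3, -0.6]
gripper_width: 0.005
gripper_force: 0.0
```

```bash
python3 -c "from h import *;go(165,0,133)"
```

```text
t 5.2 tcp board [199.7   0.3] z 131.4 F [-0.21 -0.33 -0.6 ] Fboard [-0.37  0.12] w 0.005
shift [34.7 -0.4 -1.6] turn [ 0.0026 -0.0001 -0.0022]
```

Call:
servo_tool([
  [[1, 12, 0, 0, 0, 0, 0], [1, 24, 0, 0, 0, 0, 0], [1, 36, 0, 0, 0, 0, 0], [1, 48, 0, 0, 0, 0, 0], [1, 60, 0, 0, 0, 0, 0]],
])

```text
time_s: 5.7
tcp_pos: [0.6103, 0.0275, 0.1416]
ee_rot: [[-0.247, -0.969, 0.019], [-0.969, 0.248, 0.007], [-0.012, -0.017, -1.0]]
wrist_force: [1.8, 5.4, 6.0]
gripper_width: 0.006
gripper_force: 3.1
```

```bash
python3 -c "from h import *;go(85,0,133)"
```

```text
t 5.7 tcp board [144.4  -5.7] z 141.6 F [1.82 5.36 5.95] Fboard [ 5.64 -0.44] w 0.006
shift [59.5  5.9  7.8] turn [-0.0171  0.0116  0.0003]
```

Call:
servo_tool([
  [[1, 5, 0, 0, 0, 0, 0], [1, 10, 0, 0, 0, 0, 0], [1, 15, 0, 0, 0, 0, 0], [1, 20, 0, 0, 0, 0, 0], [1, 20, 0, 0, 0, 0, 0]],
])

```text
time_s: 6.2
tcp_pos: [0.5986, 0.0036, 0.133]
ee_rot: [[-0.251, -0.968, -0.002], [-0.968, 0.251, -0.001], [0.001, 0.002, -1.0]]
wrist_force: [0.1, 1.5, 0.7]
gripper_width: 0.005
gripper_force: 0.6
```

```bash
python3 - <<'E'
from h import *;go(85,0,133)
from station import r
c=r.capture("side"); cv2.imwrite("pics/side3.png",c["pixels"][100:360,180:480,::-1].repeat(2,0).repeat(2,1))
E
```

```text
t 6.2 tcp board [118.4  -0.3] z 133.0 F [0.06 1.48 0.75] Fboard [1.45 0.31] w 0.005
shift [33.4  0.2  0.1] turn [ 0.0016 -0.0011 -0.0037]
```

View pics/side3.png

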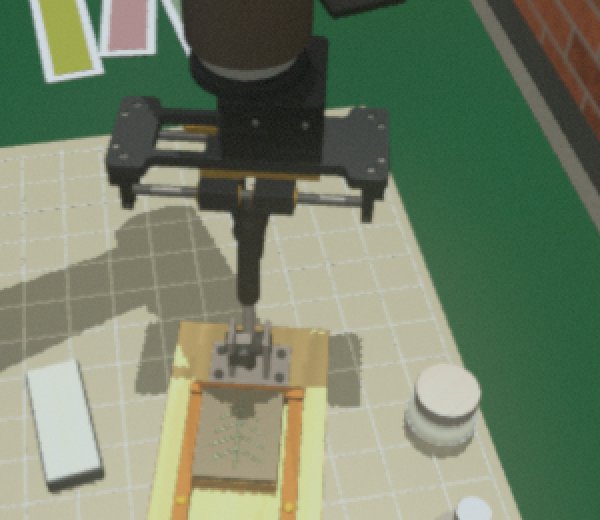

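The fingers bear on the ball at crop (248,225). The lever is rising and the jaw is leaning toward the block. I keep pushing slowly.

Call:
servo_tool([
  [[1, 6, 0, 0, 0, 0, 0], [1, 12, 0, 0, 0, 0, 0], [1, 18, 0, 0, 0, 0, 0], [1, 23, 0, 0, 0, 0, 0], [1, 28, 0, 0, 0, 0, 0]],
])

```text
time_s: 6.75
tcp_pos: [0.592, -0.023, 0.1333]
ee_rot: [[-0.251, -0.968, -0.001], [-0.968, 0.251, -0.0], [0.001, 0.001, -1.0]]
wrist_force: [0.4, -0.6, -0.9]
gripper_width: 0.006
gripper_force: 0.0
```

```bash
python3 -c "from h import *;go(85,0,133)"
```

```text
t 6.75 tcp board [90.9 -0.4] z 133.3 F [ 0.43 -0.61 -0.9 ] Fboard [-0.49 -0.56] w 0.006
shift [5.9 0.4 0.3] turn [ 0.0007 -0.0005 -0.0029]
```

The contact force is gone, so the lever has probably snapped over. I retreat and look.

Call:
servo_tool([
  [[1, -25, 0, 0, 0, 0, 0], [1, -65, 0, 0, 0, 0, 0], [1, -110, 0, -20, 0, 0, 0], [1, -130, 0, -60, 0, 0, 0], [1, -130, 0, -60, 0, 0, 0]],
])

```text
time_s: 7.25
tcp_pos: [0.6288, 0.1067, 0.1993]
ee_rot: [[-0.246, -0.969, 0.012], [-0.969, 0.246, 0.002], [-0.005, -0.011, -1.0]]
wrist_force: [-0.2, -0.0, 0.2]
gripper_width: 0.006
gripper_force: 0.0
```

```bash
python3 - <<'E'
from h import *;go(85,0,133)
from station import r
c=r.capture("side"); cv2.imwrite("pics/side4.png",c["pixels"][180:440,180:480,::-1].repeat(2,0).repeat(2,1))
E
```

```text
t 7.25 tcp board [225.7  -4. ] z 199.3 F [-0.21 -0.03  0.23] Fboard [-0.08  0.19] w 0.006
shift [141.    4.9  65.5] turn [-0.0106  0.0051  0.002 ]
```

View pics/side4.png

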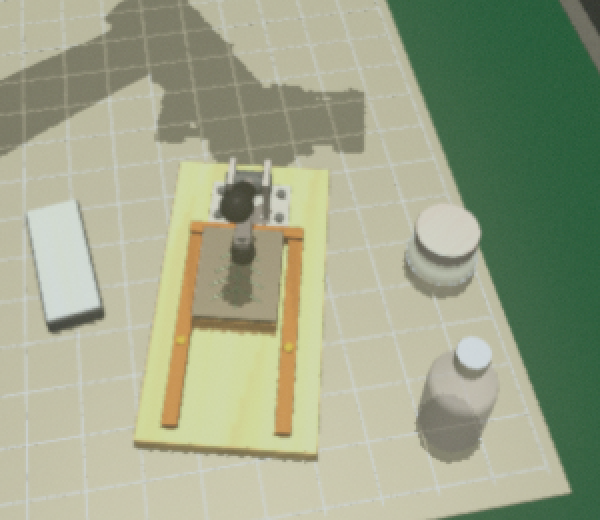

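The foot lies on the block at crop (243,250) and the ball is at crop (240,202), full-frame (300,281). The block is still flush with the stop. I let things settle, compare the ball with its expected shut position, then hand in.

Call:
servo_tool([
  [[1, 0, 0, 0, 0, 0, 0], [1, 0, 0, 0, 0, 0, 0], [1, 0, 0, 0, 0, 0, 0], [1, 0, 0, 0, 0, 0, 0], [1, 0, 0, 0, 0, 0, 0]],
])

```text
time_s: 7.8
tcp_pos: [0.6248, 0.1031, 0.1931]
ee_rot: [[-0.251, -0.968, -0.001], [-0.968, 0.251, -0.0], [0.001, 0.001, -1.0]]
wrist_force: [-0.0, -0.3, -0.2]
gripper_width: 0.004
gripper_force: 0.0
```

```bash
python3 - <<'E'
from h import *
from station import r
c=r.capture("side")
for q in(1.3,1.57,1.72):
    th=q-np.pi/4; print(q,proj(c,np.r_[tow([.075-.11*np.sin(th),0]),.055+.11*np.cos(th)]).round(1))
ok=[]
m=mask(c,(0,0,0),(180,255,90),(285,265,315,297)); (x,y),rad=cv2.minEnclosingCircle(big(m)); print(x,y,rad)
m=cv2.morphologyEx(mask(c,(5,30,90),(50,120,185),(265,285,330,350)),cv2.MORPH_OPEN,np.ones((3,3)))
rc=cv2.minAreaRect((ray(c,big(m).reshape(-1,2),.035)[:,:2]*1000).astype(np.float32)); print("block",rc,tob(np.array(rc[0])/1000))
if abs(x-300)<6 and y>274: print(r.finish_job())
E
```

```text
1.3 [[299.3 260.8]]
1.57 [[298.  282.5]]
1.72 [[297.4 294.2]]
300.5 281.0 11.236202239990234
block ((570.097900390625, -103.02130126953125), (109.52288055419922, 67.42410278320312), 74.62428283691406) [0.00800187 0.00091383]
the job is handed in; nothing more can be done
None
```

I pushed the block home against the end stop and snapped the lever shut with its foot on the block, and the job is handed in; the images show the shut position and the bottle, jar and tin undisturbed, but no verdict was returned.

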